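Push a row of V-blocks home on a rail and shut the keeper

ROBOT

A 7-joint arm with a two-finger parallel gripper is mounted at the origin on the work surface; the furniture and walls round the work are solid. World frame = base frame: x ahead of the robot, y to its left, z up, the work surface at z = 0. Lengths are in m, angles in rad, forces in N, time in s.
With the tool pointing down it reaches from about 0.4 to 0.875 m from the base axis. Payload 19.3 kg.
Tool frame: the origin (TCP) lies on the centre line of the jaws, within the pads' length; the fingertips stand 8 mm ahead of it and the grasp point (between the pads) lies 11 mm behind it; z points along the fingers, y is the line along which they close (so a half turn about z gives the same grasp; the last joint's range is limited). The gripper opens to 85 mm and grips with 20 to 120 N. Pads are 22 mm wide; open, the fingers measure 114 mm over their backs; the gripper's body (76 mm by 85 mm) begins 54 mm behind the grasp point. The pads swing forward as they close: fully open they stand 13 mm farther back than shut.
Start: joints at [-1.343, 0.521, -0.036, 1.599, 0.021, 1.021, -0.113], TCP at [0.183, 0.597, 0.239] pointing down, gripper open.
Joint ranges: [-2.91, 2.91], [-0.3, 2.13], [-1.5, 1.42], [0.17, 2.43], [-1.26, 4.41], [0.16, 1.93], [-2.52, 2.52]. Speed limits (rad/s): [1.89, 1.89, 2.39, 2.39, 3.01, 3.01, 3.01].

INTERFACE

Orientations are given as [roll, pitch, yaw] about the fixed x, y, z axes, in that order (R = Rz(yaw) Ry(pitch) Rx(roll)).
In Python, from workcell import status, grab_frame, camera_params, bot, search_frame, silhouettes gives the robot as it stands.
- The arm moves only by the shell command python3 -m creep 'ROWS' [FORCE]. ROWS is JSON, a list of rows, each a list of 5 numbers: the shift along the tool's x, y, z in units of 60 mm (1.0 is 60 mm), then the turn about the tool's z in units of 8 degrees (1.0 is 8 degrees), then the opening, from 0 (shut) to 1 (fully open). In form: [[x, y, z, twist, hand], ...]. A call has 1 to 5 rows; each row is the pose to reach, as a shift and turn from the pose commanded when the call began, along the tool's axes at that moment; what a row does not reach only later rows make up. A row lasts 1/8 s, in which the tool goes at most 62.5 mm and 10.7 degrees, less where a joint would pass 70% of its speed; a pose out of reach is approached as far as the arm can. A call with a gripper value outside its range is refused whole. The fingers move at their own pace and stop on an object; FORCE is the grip in N (left out, the last holds). Time passes only in rows, so rows that repeat a pose let the fingers close. It gives the time, the measured TCP pose, the force, the opening and the grip force at its end, in the units of the state.
- status.observe(): the state, without advancing time (a new reading comes with each control period).
- grab_frame(name): name is "scene" or "top"; returns the picture (480x640x3 uint8, blue, green, red); there is no depth.
- camera_params(name): a dict with "K" (3x3 intrinsics, pixels), "rvec" (rotation vector, rad) and "tvec" (3), from world to camera coordinates, as OpenCV has them. Camera axes: x right, y down, z forward; pixel columns grow to the right and rows downward; lengths in m; the calibration is good to about 2 mm. A picture is of the moment at which its call begins. camera_params takes no time and is no camera call.
- bot.job_done(): hands the job in; it is judged then, once.
Trained networks look in the newest picture that a camera, given by its name, has taken for a name from the list of things; names that differ only in an ending like _2 or _b are one class to them, and where a whole thing is asked for, a point or a joint stands for the part that bears it (a point fixed in the world has none). Each returns a list of dicts, best first, with "p" (0 to 1); they miss things now and then, are a little off and sometimes report something else, mostly with a low value. They report only what shows in the picture. A call takes as long as a camera call.
- search_frame(camera, name): "extent" ([left, top, right, bottom] as shares, 0 to 1, of the picture: columns of its width, rows of its height, round what is visible of it).
- silhouettes(camera, name): "mask" (480x640 bool, what is visible of it) and "extent" ([left, top, right, bottom] as shares, 0 to 1, of the picture: columns of its width, rows of its height, round what is visible of it).
The state is a dict: "clock": time; "qpos": joint angles; "qd": joint speeds; "joint_efforts": joint torques, N m; "position": TCP position; "tool_rot": TCP orientation; "force": force on the tool from outside, world axes, zero at the start; "moment": the same for the moment, N m; "grip_width": finger opening in m; "finger_force": force on a finger pad.
Only numpy, scipy, OpenCV 4.12 (cv2) and the standard library are available. Lean on these libraries where they do the work, as an engineer would, in place of code of your own. Each camera call takes 0.05 s, during which the arm holds its last target. There are 200 camera calls.

TASK

Push the three V-blocks that stand in a row on the guide rail along it together, as one train, until the row sits fully home against the end stop; then push the sliding keeper all the way in behind the last block. Only push, with the fingertips: lift no block off the rail, keep the row together, and leave the other things on the bench where they are.

Things in the scene. Friction and masses are not known exactly. Their poses are not given: they have to be found in the camera images.
- rail: Fixed dark steel guide rail on the table, 310x84 mm, a low lip along each side. Origin: underside, on the channel's centre line. Own y runs along it, away from the end stop (push the row towards -y), within 0.2 rad of world y; own x across it, away from the robot. Channel: floor 10 mm and lip tops 20 mm above the table, 63 mm wide, its end at y = +150 mm open.
- stop_face (a point): Centre of the end stop's face that the lead block must touch, at rail y = -140 mm, 28 mm above the table. The stop is 20 mm thick, spans the rail, top 42 mm above the table, its screw heads to 47 mm.
- block_0: Lead block (nearest the end stop): steel V-block, 50 mm along the rail, 60 mm wide, 36 mm high, about 0.3 kg; V-groove in its top, along the rail, its bottom 13 mm above the underside. Origin: centre of its underside, on the channel floor; own x along the rail, away from the stop. Home: rail y = -115 mm (25 mm from the stop face). It starts 60 to 115 mm short of home.
- block_1: Middle block, same kind, touching the lead block (gap under 1 mm). Home: rail y = -65 mm.
- block_2: Rear block, same kind, touching the middle block; its flat rear face, 25 mm behind its centre, is the one to push. Home: rail y = -15 mm, rear face at rail y = +10 mm. Sliding the whole row takes a few newtons (under 15 N).
- keeper (a joint): Slide of the keeper, m: 0 = out, clear of the channel; 0.030 = fully in (its limit). Moves along the rail's +x at rail y = +19 mm, on the robot's side; stays where left; needs 2 to 3 N. Flat bar 12 mm wide, top 20 mm above the table; it enters through a gap in the lip and, in, stands 3 mm behind the home row's rear face. While the row is not home a block is in its way.
- keeper_tab (a point): Middle of the keeper's upright tab, the plate to push: 8 mm thick along rail x, 32 mm wide along rail y, 12 to 50 mm above the table (this point 36 mm). Out: rail x = -88 mm; in: -58 mm. Push its face towards the robot, 4 mm from this point. A foot plate 10 mm high lies below it, reaching 72 mm from the rail's centre line; beyond that is bare table.
- spare_block: A fourth, spare V-block of the same kind, standing on the table off the rail: a bystander. Origin: centre of its underside.
- nut: Loose hexagon nut, 24x28x12 mm, on the table: a bystander.
- bolt: Loose bolt standing on its head, 26x24x69 mm, on the table: a bystander.
- brass_disc: Loose brass disc, 51 mm across, 11 mm thick, on the table: a bystander.

How it is judged:
On the way:
1. all three blocks are home against the end stop, in the channel, while the keeper is still out (y of block_0 in the frame of rail below -0.112 m and z of each of block_0, block_1, block_2 in the frame of rail below 0.014 m and x of block_0 in the frame of rail between -0.006 and 0.006 m and y of block_1 in the frame of rail below -0.062 m and x of block_1 in the frame of rail between -0.006 and 0.006 m and y of block_2 in the frame of rail below -0.012 m and x of block_2 in the frame of rail between -0.006 and 0.006 m and value of joint keeper below 0.01 m), for 0.2 s.
At the end, for the whole second after the job is handed in: All three blocks stand in the channel within 3 mm of their home places (row against the end stop), at rest, and the keeper is in by at least 26 of its 30 mm (y of block_0 in the frame of rail below -0.112 m and z of each of block_0, block_1, block_2 in the frame of rail below 0.014 m and x of block_0 in the frame of rail between -0.006 and 0.006 m and y of block_1 in the frame of rail below -0.062 m and x of block_1 in the frame of rail between -0.006 and 0.006 m and y of block_2 in the frame of rail below -0.012 m and x of block_2 in the frame of rail between -0.006 and 0.006 m and value of joint keeper above 0.026 m and linear speed of each of block_0, block_1, block_2 below 0.01 m/s); the robot touches nothing.
It fails at once if a block of the row is lifted more than 10 mm off the channel floor or tipped (z of any of block_0, block_1, block_2 in the frame of rail above 0.02 m or angle between any of block_0, block_1, block_2's own z axis and vertical above 0.25 rad).
It fails at once if the row comes apart: a gap of more than 15 mm between neighbours (distance between block_0 and block_1 above 0.065 m or distance between block_1 and block_2 above 0.065 m).
It fails at once if a bystander is moved more than 15 mm (distance of any of spare_block, nut, bolt, brass_disc from where it was at the start of the episode above 0.015 m).
It also fails if it takes over 48 s, if anything falls off the work surface, if the arm or the gripper's body presses on something with over 40 N, if the wrist force passes 120 N, or if a joint passes its speed limit or range.

## Working session

There is one attempt and no reset: what is moved stays moved. The work goes in short steps, Python scripts to look and compute and a shell command to move; the robot and the scene stay as the last step left them, time stands still between calls to the robot, and variables do not carry over. Pictures are saved under pics/ and viewed, at most 10 in all, crops included, and the job is handed in when it is done.

```bash
mkdir -p pics; ls
python3 - <<'E'
from workcell import status, grab_frame, camera_params, search_frame
import cv2
print(status.observe())
for c in("scene","top"):
    im=grab_frame(c);cv2.imwrite(f"pics/{c}0.png",im);p=camera_params(c);print(c,p)
    for n in("rail","block_0","keeper","spare_block","nut","bolt","brass_disc"):
        print(n,[([round(a*b) for a,b in zip(d["extent"],(640,480,640,480))],round(d["p"],2)) for d in search_frame(c,n)])
E
```

```text
pics
{'clock': 0.0, 'qpos': array([-1.34315782,  0.52202324, -0.03637797,  1.59995169,  0.02119604,
        1.0210938 , -0.1127946 ]), 'qd': array([ 0.0008229 , -0.00070749,  0.00082446,  0.00194768, -0.00075933,
       -0.00096868, -0.00211679]), 'joint_efforts': array([ 7.54991197e-04, -9.27109909e+01,  1.98018260e+00, -3.69936669e+01,
        1.78427179e-02,  8.17448512e-03, -1.28004990e-05]), 'position': array([0.1833239 , 0.59719408, 0.23873957]), 'tool_rot': array([-3.14050204e+00,  4.77302250e-05,  2.84379035e+00]), 'force': array([-1.0279356 ,  0.40054296,  0.8121901 ]), 'moment': array([-0.03621058, -0.02163547,  0.00937739]), 'finger_force': 0.0, 'grip_width': 0.08542236506523518}
scene {'K': array([[582.22994615,   0.        , 315.14474342],
       [  0.        , 582.22994615, 248.17861275],
       [  0.        ,   0.        ,   1.        ]]), 'rvec': array([ 1.9274225 , -0.85389209,  0.49711439]), 'tvec': array([-0.39210633,  0.2047274 ,  0.92402947])}
rail [([274, 246, 429, 324], 0.96)]
block_0 [([331, 259, 369, 290], 0.93), ([310, 256, 345, 280], 0.93), ([291, 246, 322, 273], 0.65)]
keeper [([306, 279, 330, 297], 0.53)]
spare_block [([228, 236, 254, 264], 0.88)]
nut [([374, 335, 392, 346], 0.62)]
bolt [([334, 293, 349, 331], 0.71)]
brass_disc [([256, 228, 275, 240], 0.76)]
top {'K': array([[534.74862269,   0.        , 320.15642101],
       [  0.        , 534.74862269, 240.18309637],
       [  0.        ,   0.        ,   1.        ]]), 'rvec': array([ 2.18504596, -2.19052603,  0.09995415]), 'tvec': array([-0.08041036,  0.47588579,  1.07383117])}
rail [([279, 200, 435, 272], 0.81)]
block_0 [([342, 210, 375, 243], 0.76), ([296, 214, 323, 246], 0.76), ([320, 213, 346, 245], 0.7)]
keeper [([342, 245, 357, 274], 0.49)]
spare_block [([213, 245, 250, 276], 0.86)]
nut [([428, 273, 439, 283], 0.61)]
bolt [([389, 278, 405, 290], 0.57), ([279, 194, 438, 274], 0.38)]
brass_disc [([204, 198, 224, 224], 0.62)]
```

Run:
```python
import cv2
a=cv2.imread("pics/top0.png")[170:310,190:460];cv2.imwrite("pics/a.png",cv2.resize(a,None,fx=2.9,fy=2.9,interpolation=2))
a=cv2.imread("pics/scene0.png")[210:370,200:460];cv2.imwrite("pics/b.png",cv2.resize(a,None,fx=3,fy=3,interpolation=2))
```

```text
(no output)
```

View pics/a.png

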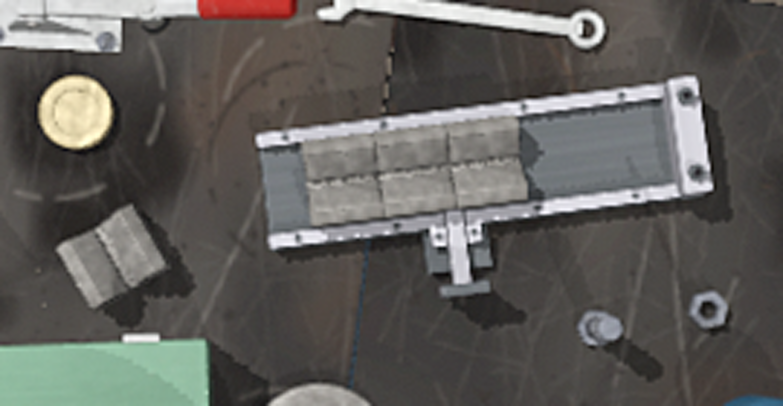

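View pics/b.png

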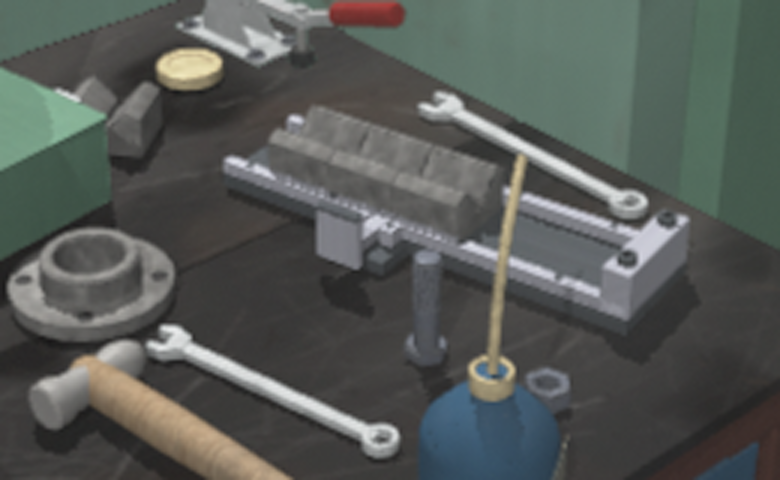

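The top view shows the row with its rear face at crop x≈305–312, the stop at the right (crop x≈668–713), and the keeper tab at crop (465,288). The bolt and nut are well to the right of the tab, and the spare block is off to the left of the rail. The scene view agrees with this.

```bash
cat > h.py <<'E'
import numpy as np,cv2
from scipy.optimize import least_squares
from workcell import *
def proj(P,c):
    p=camera_params(c);return cv2.projectPoints(np.float64(P).reshape(-1,3),p["rvec"],p["tvec"],p["K"],None)[0].reshape(-1,2)
def w(q,P):
    x,y,t=q;P=np.float64(P).reshape(-1,3);c,s=np.cos(t),np.sin(t)
    return np.c_[x+c*P[:,0]-s*P[:,1],y+s*P[:,0]+c*P[:,1],P[:,2]]
def back(u,v,z,c):
    p=camera_params(c);R=cv2.Rodrigues(p["rvec"])[0];o=-R.T@p["tvec"];d=R.T@np.linalg.inv(p["K"])@[u,v,1];return o+d*(z-o[2])/d[2]
def rail_of(q,P): 
    d=np.array(P[:2])-q[:2];c,s=np.cos(q[2]),np.sin(q[2]);return np.array([c*d[0]+s*d[1],-s*d[0]+c*d[1]])
E
python3 - <<'E'
from h import *
M=[(.042,.15,.02),(-.042,.15,.02),(.042,-.14,.042),(.042,-.16,.042),(-.042,-.16,.042),(-.042,-.14,.042)]
px=np.array([(257,135),(270,248),(667,79),(697,76),(713,190),(682,195)])/2.9+[190,170]
r=least_squares(lambda q:(proj(w(q,M),"top")-px).ravel(),[.6,.2,.1]);q=r.x;print(q,r.fun.round(1));np.save("q.npy",q)
for n,u in(("rearfar",(302,144)),("rearnear",(312,224)),("frontfar",(517,117)),("frontnear",(527,200))):print(n,rail_of(q,back(*(np.array(u)/2.9+[190,170]),.046,"top")))
print("tab",rail_of(q,back(*(np.array((465,288))/2.9+[190,170]),.05,"top")))
L=[(.042,.15,.02),(-.042,.15,.02),(-.042,-.16,.042),(-.042,-.14,.042),(.042,-.14,.042),(.042,-.16,.042),(-.084,.003,.05),(-.084,.035,.05),(-.092,.003,.05),(-.092,.035,.05)]
for c,o,f in(("top",(190,170),2.9),("scene",(200,210),3)):
    im=cv2.imread("pics/a.png" if c=="top" else "pics/b.png")
    for p in (proj(w(q,L),c)-o)*f: cv2.circle(im,tuple(int(round(v)) for v in p),3,(0,0,255),1)
    cv2.imwrite(f"pics/o_{c}.png",im)
for n,e in(("spare",(231,260)),("bolt",(397,284)),("disc",(214,211)),("nut",(433,278))):print(n,rail_of(q,back(*e,.02,"top")))
E
```

```text
[ 0.50287904 -0.14966758  0.12304194] [-0.5 -0.9 -0.1  0.8  0.2 -0.6 -0.4 -0.8 -0.   1.   0.8  0.5]
rearfar [0.02662275 0.11791776]
rearnear [-0.02905791  0.11784819]
frontfar [ 0.0268105  -0.03175971]
frontnear [-0.03110194 -0.03096007]
tab [-0.08579808  0.01957888]
spare [-0.03617758  0.25574949]
bolt [-0.12683308 -0.07287849]
disc [0.06779156 0.27886962]
nut [-0.12400717 -0.147424  ]
```

View pics/o_scene.png

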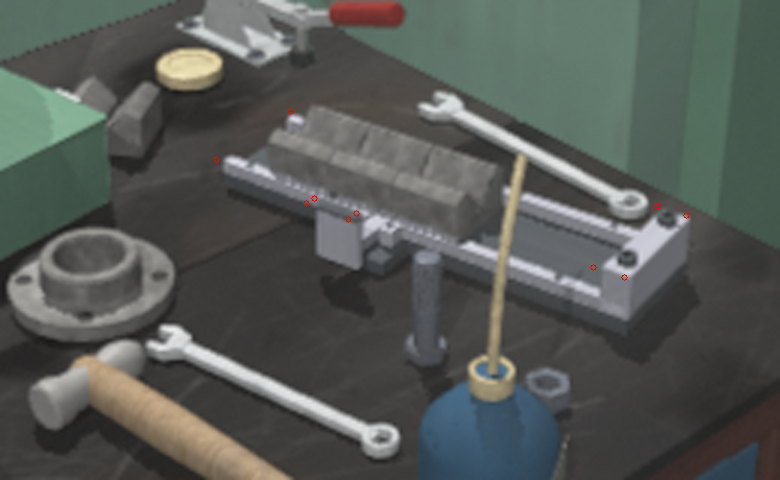

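View pics/o_top.png

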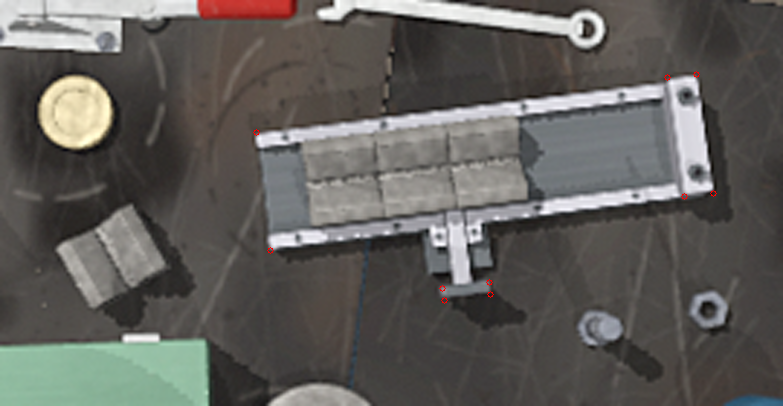

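The overlay fits the top view well. In the scene view it sits about 9 crop px too far left, so I'll fit both views together.

Run:
```python
from h import *
T=[(.042,.15,.02),(-.042,.15,.02),(.042,-.14,.042),(.042,-.16,.042),(-.042,-.16,.042),(-.042,-.14,.042),(-.092,.003,.05),(-.092,.035,.05)]
pt=np.array([(257,135),(270,248),(667,79),(697,76),(713,190),(682,195),(489,292),(441,293)])/2.9+[190,170]
S=[(-.042,.15,.02),(-.042,-.14,.042),(.042,-.16,.042),(-.092,.003,.05),(-.092,.035,.05)]
ps=np.array([(225,160),(603,266),(689,217),(362,220),(317,208)])/3+[200,210]
f=lambda q:np.r_[(proj(w(q,T),"top")-pt).ravel(),(proj(w(q,S),"scene")-ps).ravel()]
r=least_squares(f,[.5,-.15,.12],loss='soft_l1');q=r.x;print(q,r.fun if 0 else f(q).reshape(-1,2).round(1).tolist());np.save("q.npy",q)
g=lambda q:(proj(w(q,S),"scene")-ps).ravel();print(least_squares(g,q).x)
for n,u in(("rearfar",(302,144)),("rearnear",(312,224))):print(n,rail_of(q,back(*(np.array(u)/2.9+[190,170]),.046,"top")))
for t in [(0,.15,.2),(-.125,.019,.15)]:print(t,w(q,t))
```

```text
[ 0.50453491 -0.15067917  0.12102281] [[0.0, -1.8], [0.4, -0.1], [0.7, -1.3], [0.1, -1.5], [0.4, 0.3], [1.3, -0.2], [0.8, -0.1], [1.4, 1.5], [-2.1, -0.4], [-2.3, 0.1], [0.0, -0.7], [-3.7, -0.5], [-2.6, -1.7]]
[ 0.5057057  -0.15448426  0.1285593 ]
rearfar [0.02486298 0.11917537]
rearnear [-0.03081743  0.11899338]
(0, 0.15, 0.2) [[ 0.48642577 -0.00177632  0.2       ]]
(-0.125, 0.019, 0.15) [[ 0.37815538 -0.14690909  0.15      ]]
```

```bash
cat >> h.py <<'E'
Q=np.array([.504,-.152,.123])
from scipy.spatial.transform import Rotation as Ro
def delta(rx,ry,z):
    s=status.observe();R=Ro.from_euler("xyz",s["tool_rot"]).as_matrix();t=w(Q,(rx,ry,z))[0]
    yaw=s["tool_rot"][2];dy=(np.pi+Q[2]-yaw+np.pi)%(2*np.pi)-np.pi
    print("t",s["clock"].round(2),"rail",rail_of(Q,s["position"]).round(4),"z",s["position"][2].round(4),"F",s["force"].round(1),"q",s["qpos"].round(2))
    print("units xyz",(R.T@(t-s["position"])/.06).round(3),"twist",round(-np.degrees(dy)/8,2))
E
python3 -m creep '[[-1,-0.2,0,-1,0],[-2,-0.4,0,-2,0],[-3,-0.6,0,-3,0],[-4,-0.8,0,-3,0],[-5,-1,0,-3,0]]'; python3 -c "
from h import *
delta(0,.155,.2)
print([back(190+205/2.9,170+342/2.9,z,'top').round(3) for z in(.05,.15,.25)])"
```

```text
clock: 1.42
position: [0.4543, 0.4509, 0.2395]
tool_rot: [3.141, 0.0, -3.021]
force: [0.6, 0.7, -0.1]
grip_width: -0.0003
finger_force: 0.0Traceback (most recent call last):
  File "<string>", line 3, in <module>
    delta(0,.155,.2)
    ~~~~~^^^^^^^^^^^
  File "h.py", line 18, in delta
    print("t",s["clock"].round(2),"rail",rail_of(Q,s["position"]).round(4),"z",s["position"][2].round(4),"F",s["force"].round(1),"q",s["qpos"].round(2))
              ^^^^^^^^^^^^^^^^
AttributeError: 'float' object has no attribute 'round'
```

```bash
sed -i 's/s\["clock"\].round(2)/round(s["clock"],2)/' h.py; python3 -c "
from h import *
delta(0,.155,.2)
print([back(190+205/2.9,170+342/2.9,z,'top').round(3) for z in(.05,.15,.25)])"
```

```text
t 1.43 rail [0.0247 0.6045] z 0.2395 F [ 0.6  0.7 -0.1] q [-0.82  0.55 -0.09  1.55  0.05  1.04  0.77]
units xyz [ 0.397 -7.492  0.655] twist -0.01
[array([0.379, 0.036, 0.05 ]), array([0.38 , 0.026, 0.15 ]), array([0.381, 0.017, 0.25 ])]
```

```bash
python3 -m creep '[[0,-1,0,0,0],[0,-2,0,0,0],[0.1,-3,0,0,0],[0.2,-4,0,0,0],[0.3,-5,0,0,0]]'; python3 -m creep '[[0,-1,0,0,0],[0.1,-2,0,0,0],[0.1,-2.5,0.6,0,0],[0.1,-2.5,1.2,0,0],[0.1,-2.5,1.2,0,0]]'; python3 -c "
from h import *
delta(0,.155,.024)"
```

```text
clock: 2.05
position: [0.4708, 0.1502, 0.2395]
tool_rot: [3.142, 0.001, -3.021]
force: [2.0, -0.2, 0.1]
grip_width: -0.0001
finger_force: 0.0
clock: 2.68
position: [0.482, 0.0022, 0.1659]
tool_rot: [3.142, -0.004, -3.021]
force: [0.1, 0.6, 0.6]
grip_width: 0.0002
finger_force: 0.0
t 2.67 rail [-0.0029  0.1557] z 0.1659 F [0.1 0.6 0.6] q [-0.14  0.4   0.01  2.04 -0.01  0.7   1.57]
units xyz [-0.058 -0.012  2.365] twist -0.02
```

```bash
python3 -m creep '[[-0.05,0,0.9,0,0],[-0.05,0,1.75,0,0],[-0.05,0,1.75,0,0],[-0.05,0,1.75,0,0]]'; python3 -c "
from h import *
delta(0,.155,.024)
a=grab_frame('top')[170:310,190:460];b=grab_frame('scene')[210:350,200:470]
cv2.imwrite('pics/c.png',np.vstack([cv2.resize(v,None,fx=2.1,fy=2.1,interpolation=2) for v in(a,b)]))"
```

```text
clock: 3.18
position: [0.4872, 0.0031, 0.0645]
tool_rot: [-3.142, 0.002, -3.02]
force: [0.5, -0.3, 0.4]
grip_width: -0.0001
finger_force: 0.0
t 3.17 rail [0.0024 0.156 ] z 0.0645 F [ 0.5 -0.3  0.4] q [-0.13  0.59  0.    2.09 -0.01  0.46  1.57]
units xyz [ 0.041 -0.017  0.675] twist -0.01
```

View pics/c.png

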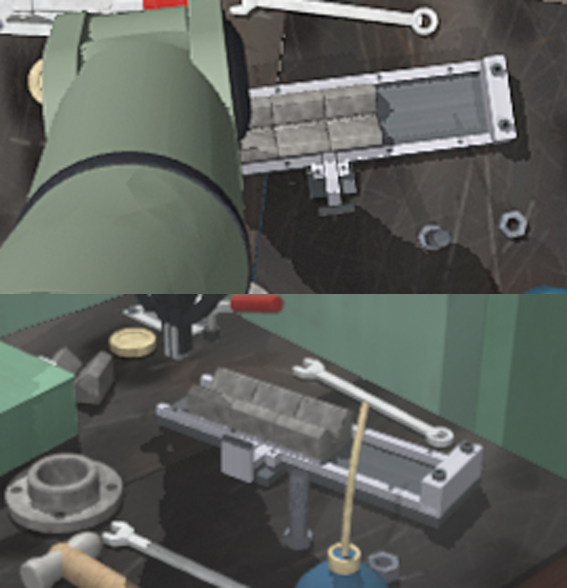

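The scene half of the picture shows the shut fingers at (165–190, ~355). I'll check that against the projected tip.

```bash
python3 -c "
from h import *
p=status.observe()['position'];
for d in [(0,0,-.008)]+[(a,b,-.008) for a in(-.011,.011) for b in(-.0145,.0145)]: print(((proj(w([p[0],p[1],Q[2]],(d[0],d[1],p[2]+d[2])),'scene')-[200,210])*2.1+[0,294]).round(0))
for u in [(.03,.118,.046),(-.03,.118,.046),(-.042,.15,.02)]: print(u,((proj(w(Q,u),'scene')-[200,210])*2.1+[0,294]).round(0))
b=cv2.imread('pics/c.png')[294:454,100:320];cv2.imwrite('pics/d.png',cv2.resize(b,None,fx=3.4,fy=3.4,interpolation=2))"
```

```text
[[176. 354.]]
[[180. 362.]]
[[157. 354.]]
[[194. 353.]]
[[171. 346.]]
(0.03, 0.118, 0.046) [[223. 363.]]
(-0.03, 0.118, 0.046) [[186. 387.]]
(-0.042, 0.15, 0.02) [[153. 406.]]
```

View pics/d.png

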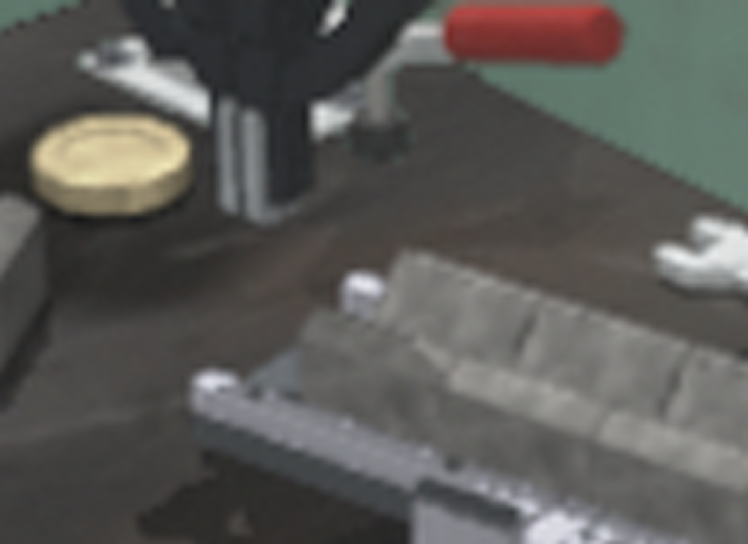

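The tip prediction matches the picture within about 1 px, so it's safe to descend behind the row.

```bash
python3 -m creep '[[0.02,0,0.35,0,0],[0.02,0,0.66,0,0],[0.02,0,0.66,0,0],[0.02,0,0.66,0,0]]'; python3 -m creep '[[0,-0.05,0,0,0],[0,-0.1,0,0,0],[0,-0.15,0,0,0],[0,-0.2,0,0,0],[0,-0.25,0,0,0]]'; python3 -c "
from h import *
delta(0,.0,.024)"
```

```text
clock: 3.78
position: [0.4857, 0.0027, 0.0241]
tool_rot: [-3.142, 0.002, -3.021]
force: [-0.0, 0.9, 0.8]
grip_width: -0.0002
finger_force: 0.0
clock: 4.4
position: [0.4867, -0.0125, 0.0227]
tool_rot: [-3.142, -0.0, -3.021]
force: [-0.7, -0.1, 0.7]
grip_width: -0.0001
finger_force: 0.0
t 4.4 rail [-0.      0.1406] z 0.0227 F [-0.7 -0.1  0.7] q [-0.1   0.67 -0.    2.1   0.    0.37  1.59]
units xyz [-0.005 -2.343 -0.022] twist -0.01
```

```bash
for i in 1; do python3 -m creep '[[0,-0.05,0,0,0],[0,-0.1,0,0,0],[0,-0.15,0,0,0],[0,-0.2,0,0,0],[0,-0.25,0,0,0]]'; done; python3 -m creep '[[0,-0.05,0,0,0],[0,-0.1,0,0,0],[0,-0.15,0,0,0],[0,-0.2,0,0,0],[0,-0.25,0,0,0]]'; python3 -c "
from h import *
delta(0,.0,.024)"
```

```text
clock: 5.03
position: [0.4884, -0.0266, 0.0227]
tool_rot: [3.141, -0.0, -3.02]
force: [-0.4, 5.1, 0.4]
grip_width: -0.0003
finger_force: 2.7
clock: 5.65
position: [0.4902, -0.0415, 0.0227]
tool_rot: [3.141, -0.0, -3.02]
force: [-1.1, 5.6, 1.1]
grip_width: -0.0002
finger_force: 2.8
t 5.65 rail [-1.000e-04  1.114e-01] z 0.0227 F [-1.1  5.6  1.1] q [-0.03  0.68 -0.01  2.08  0.01  0.38  1.64]
units xyz [-0.004 -1.856 -0.024] twist -0.01
```

```bash
python3 -m creep '[[0,-0.06,0,0,0],[0,-0.12,0,0,0],[0,-0.18,0,0,0],[0,-0.24,0,0,0],[0,-0.3,0,0,0]]'|sed -n '2p;4p'; python3 -m creep '[[0,-0.06,0,0,0],[0,-0.12,0,0,0],[0,-0.18,0,0,0],[0,-0.24,0,0,0],[0,-0.3,0,0,0]]'|sed -n '2p;4p';python3 -m creep '[[0,-0.06,0,0,0],[0,-0.12,0,0,0],[0,-0.18,0,0,0],[0,-0.24,0,0,0],[0,-0.3,0,0,0]]'|sed -n '2p;4p'; python3 -c "
from h import *
delta(0,.022,.024)"
```

```text
position: [0.4924, -0.0593, 0.0227]
force: [-1.1, 6.0, 0.9]
position: [0.4945, -0.0772, 0.0227]
force: [-0.2, 4.8, 1.4]
position: [0.4967, -0.095, 0.0226]
force: [-0.5, 5.4, 2.0]
t 7.53 rail [-0.0002  0.0575] z 0.0226 F [-0.5  5.4  2. ] q [ 0.09  0.69 -0.02  2.05  0.03  0.41  1.73]
units xyz [-0.005 -0.591 -0.023] twist -0.01
```

```bash
python3 -m creep '[[0,-0.06,0,0,0],[0,-0.12,0,0,0],[0,-0.18,0,0,0],[0,-0.24,0,0,0],[0,-0.3,0,0,0]]'|sed -n '2p;4p'; python3 -m creep '[[0,-0.03,0,0,0],[0,-0.06,0,0,0],[0,-0.09,0,0,0],[0,-0.12,0,0,0],[0,-0.15,0,0,0]]'|sed -n '2p;4p'; python3 -c "
from h import *
delta(0,.022,.024)"
```

```text
position: [0.4989, -0.1128, 0.0226]
force: [-1.4, 5.8, 1.4]
position: [0.4999, -0.1217, 0.0226]
force: [-0.9, 6.1, 1.6]
t 8.78 rail [-0.0003  0.0306] z 0.0226 F [-0.9  6.1  1.6] q [ 0.15  0.7  -0.03  2.02  0.04  0.42  1.78]
units xyz [-0.006 -0.143 -0.023] twist -0.01
```

Close to home now, so I'm switching to small steps and stopping when the force rises.

```bash
python3 -m creep '[[0,-0.01,0,0,0],[0,-0.02,0,0,0],[0,-0.03,0,0,0],[0,-0.04,0,0,0],[0,-0.05,0,0,0]]'|sed -n '2p;4p'; python3 -m creep '[[0,-0.01,0,0,0],[0,-0.02,0,0,0],[0,-0.03,0,0,0],[0,-0.04,0,0,0],[0,-0.05,0,0,0]]'|sed -n '2p;4p'; python3 -m creep '[[0,-0.01,0,0,0],[0,-0.02,0,0,0],[0,-0.03,0,0,0],[0,-0.04,0,0,0]]'|sed -n '2p;4p'; python3 -c "
from h import *
delta(0,.022,.024)"
```

```text
position: [0.5003, -0.1246, 0.0226]
force: [-0.6, 6.9, 1.6]
position: [0.5006, -0.1272, 0.0226]
force: [-2.0, 10.8, 2.7]
position: [0.5007, -0.1277, 0.0226]
force: [-4.4, 22.8, 6.6]
t 10.53 rail [-0.0003  0.0245] z 0.0226 F [-4.4 22.8  6.6] q [ 0.16  0.7  -0.03  2.02  0.05  0.43  1.79]
units xyz [-0.004 -0.042 -0.024] twist 0.01
```

The force jumped to 23 N with no more motion, so the row is against the stop. Next: back off, lift and take a look.

```bash
python3 -m creep '[[0,0.05,0,0,0],[0,0.2,0,0,0],[0,0.5,0,0,0],[0,0.5,-0.8,0,0],[0,0.5,-1.6,0,0]]'|sed -n '2p;4p'; python3 -m creep '[[0.8,0,-0.2,0,0],[1.6,-0.3,-0.2,0,0],[2.1,-0.6,-0.2,0,0],[2.1,-0.6,-0.2,0,0]]'|sed -n '2p;4p'; python3 -c "
from h import *
delta(-.125,.018,.034)
a=grab_frame('top')[170:310,190:460];b=grab_frame('scene')[210:350,200:470]
cv2.imwrite('pics/e.png',np.vstack([cv2.resize(v,None,fx=2.1,fy=2.1,interpolation=2) for v in(a,b)]))"
```

```text
position: [0.497, -0.1005, 0.1196]
force: [1.1, 0.2, 0.4]
position: [0.3751, -0.1531, 0.1309]
force: [0.9, -0.2, 0.7]
t 11.65 rail [-0.1281  0.0147] z 0.1309 F [ 0.9 -0.2  0.7] q [ 0.27  0.37 -0.03  2.25  0.02  0.53  1.91]
units xyz [-0.052  0.055  1.616] twist -0.04
```

View pics/e.png

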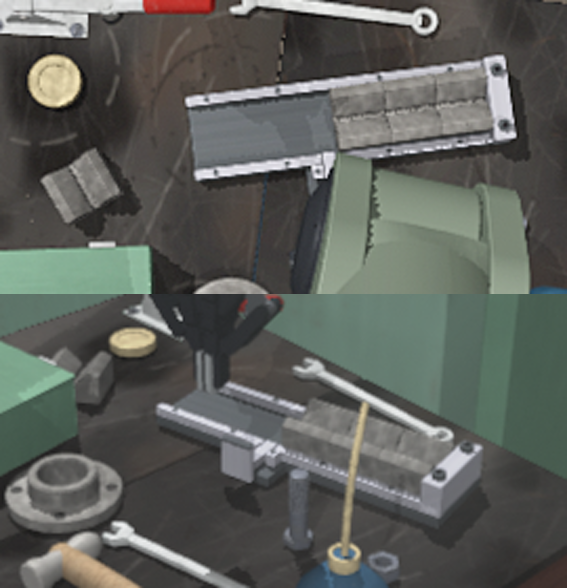

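The row sits flush against the stop, the keeper is still out, and the bystanders I can see haven't moved. Now lowering in front of the tab.

```bash
python3 -m creep '[[0,0.03,0.6,0,0],[0,0.03,1.2,0,0],[0,0.03,1.58,0,0],[0,0.03,1.58,0,0],[0,0.03,1.58,0,0]]'|sed -n '2p;4p'; python3 -m creep '[[-0.06,0,0,0,0],[-0.12,0,0,0,0],[-0.18,0,0,0,0],[-0.24,0,0,0,0],[-0.3,0,0,0,0]]'|sed -n '2p;4p'; python3 -c "
from h import *
delta(-.073,.016,.036)"
```

```text
position: [0.3772, -0.1499, 0.0365]
force: [-0.3, 0.3, 0.0]
position: [0.3947, -0.1479, 0.0359]
force: [0.1, -0.3, 0.5]
t 13.0 rail [-0.108   0.0175] z 0.0359 F [ 0.1 -0.3  0.5] q [ 0.23  0.59 -0.02  2.26  0.04  0.29  1.87]
units xyz [-0.583 -0.024 -0.002] twist -0.01
```

```bash
python3 -m creep '[[-0.05,0,0,0,0],[-0.1,0,0,0,0],[-0.15,0,0,0,0],[-0.2,0,0,0,0],[-0.25,0,0,0,0]]'|sed -n '2p;4p'; python3 -m creep '[[-0.05,0,0,0,0],[-0.1,0,0,0,0],[-0.15,0,0,0,0],[-0.18,0,0,0,0],[-0.21,0,0,0,0]]'|sed -n '2p;4p';  python3 -c "
from h import *
delta(-.073,.016,.036)"
```

```text
position: [0.4092, -0.1461, 0.0359]
force: [-3.0, -1.2, 1.0]
position: [0.4219, -0.1446, 0.0359]
force: [-1.3, 0.6, 0.6]
t 14.25 rail [-0.0806  0.0174] z 0.0359 F [-1.3  0.6  0.6] q [ 0.21  0.61 -0.02  2.2   0.03  0.33  1.86]
units xyz [-0.126 -0.024 -0.002] twist -0.01
```

```bash
python3 -m creep '[[-0.02,0,0,0,0],[-0.04,0,0,0,0],[-0.06,0,0,0,0],[-0.08,0,0,0,0],[-0.1,0,0,0,0]]'|sed -n '2p;4p'; python3 -m creep '[[-0.02,0,0,0,0],[-0.04,0,0,0,0],[-0.06,0,0,0,0],[-0.07,0,0,0,0]]'|sed -n '2p;4p'
```

```text
position: [0.4278, -0.1438, 0.0359]
force: [-2.8, 0.8, -0.0]
position: [0.4315, -0.1434, 0.0359]
force: [-5.9, -0.1, 3.6]
```

```bash
python3 -m creep '[[-0.01,0,0,0,0],[-0.02,0,0,0,0],[-0.03,0,0,0,0],[-0.03,0,0,0,0]]'|sed -n '2p;4p'; python3 -m creep '[[-0.01,0,0,0,0],[-0.02,0,0,0,0],[-0.02,0,0,0,0]]'|sed -n '2p;4p'; python3 -c "
from h import *
delta(-.073,.016,.036)"
```

```text
position: [0.4316, -0.1434, 0.0357]
force: [-13.2, -1.1, 8.8]
position: [0.4317, -0.1434, 0.0357]
force: [-19.6, -1.3, 13.2]
t 16.25 rail [-0.0707  0.0175] z 0.0357 F [-19.6  -1.3  13.2] q [ 0.2   0.62 -0.02  2.17  0.03  0.36  1.85]
units xyz [ 0.038 -0.024 -0.006] twist -0.02
```

It stalled at about 20 N, as expected at the keeper's limit. Back off and verify.

```bash
python3 -m creep '[[0.1,0,0,0,0],[0.4,0,0,0,0],[0.7,0,-0.4,0,0],[0.7,0,-1.3,0,0],[0.7,0,-2.2,0,0]]'|sed -n '2p;4p'; python3 -m creep '[[-0.2,1,-0.4,0,0],[-0.4,2,-0.4,0,0],[-0.6,3,-0.4,0,0],[-0.8,4,-0.4,0,0],[-0.8,4,-0.4,0,0]]'|sed -n '2p;4p'; python3 -c "
from h import *
a=grab_frame('top')[170:310,190:460];b=grab_frame('scene')[210:350,200:470]
cv2.imwrite('pics/f.png',np.vstack([cv2.resize(v,None,fx=2.1,fy=2.1,interpolation=2) for v in(a,b)]))"
```

```text
position: [0.3933, -0.1481, 0.1696]
force: [0.8, -0.7, 0.3]
position: [0.4123, 0.1004, 0.1922]
force: [1.1, -1.0, 0.1]
```

View pics/f.png

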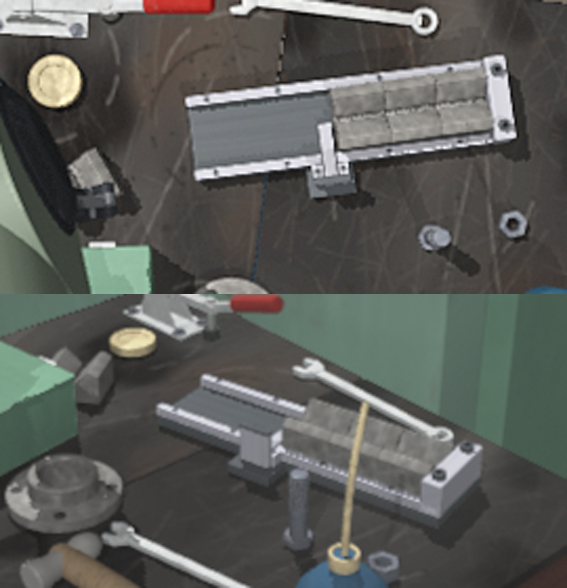

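The keeper bar is across the channel behind the row at (325,140), with its tab up against the lip. The row is at the stop, the bystanders are where they were, and the arm is clear.

```bash
python3 -c "
from workcell import bot
print(bot.job_done())"
```

```text
the job is handed in; nothing more can be done
None
```

I handed the job in: the pictures show the three blocks home against the end stop, the keeper pushed in to its limit and the bystanders unmoved, but the hand-in returned no verdict.

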